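Pulse the yellow tube mixer with its jog lever

TASK

Give the tubes in the yellow mixer a short pulse: tilt the yellow mixer's jog lever well over (about 25 degrees) towards the green dot beside it, hold it there for a good second, then let it come back upright and leave it free. Do not tip it towards the red dot, and leave the grey mixer's lever alone.

Things in the scene. Friction and masses are not known exactly. Their poses are not given: they have to be found in the camera images.
- mixer: Yellow bench mixer with orange tube block, fixed: 190 (x) by 150 (y) mm, flat deck 55 mm above the bench. Origin: middle of its underside, at bench height. x points from the front (dark display, lever) to the tube block (x 5 to 90 mm, y -42 to 42 mm, 111 mm high with tubes); y is the line along which the lever tilts. Above the deck nothing but the lever stands within 50 mm of its stem.
- jog (a joint): Lever of the yellow mixer: 8 mm steel stem, black ball knob 28 mm across. Pivot at x = -50 mm, y = 0 of the mixer, 55 mm above the bench; ball centre 85 mm above the pivot (140 above the bench). Value: tilt in rad, 0 = upright, positive = leaning to mixer +y, stops at +-0.6. A spring (0.5 N m/rad, 2.6 N at the ball for 25 degrees) brings it upright in half a second when let go, without overswing.
- green_dot: Flat green dot, 26 mm across, 2 mm high, on the deck of the yellow mixer, 56 mm to one side of the lever, at +y or -y of the mixer; a red dot lies equally far on the other side. Origin at the middle of its underside. The side changes from run to run.
- grey_jog (a joint): The jog lever of the other mixer, which has the same shape and lever but a grey housing and a blue tube block (and a green and a red dot of its own) and stands to the left or right of the yellow one. Tilt in rad, 0 = upright. To be left alone.
Mind the look-alikes: they are no part of the job. Of the things shaped like the mixer, the yellow one is meant.

How it is judged:
By the outcome, as a careful person would: the job done as asked, in the order asked, and still so for the second after the job is handed in, with the robot touching nothing.
It also fails if it takes over 32 s, if anything falls off the work surface, if the arm or the gripper's body presses on something with over 40 N, if the wrist force passes 120 N, or if a joint passes its speed limit or range.

ROBOT

A 7-joint arm with a two-finger parallel gripper is mounted at the origin on the work surface. World frame = base frame: x ahead of the robot, y to its left, z up, the work surface at z = 0. Lengths are in m, angles in rad, forces in N, time in s.
With the tool pointing down it reaches from about 0.4 to 0.875 m from the base axis. Payload 4.4 kg.
Tool frame: the origin (TCP) lies midway between the tips of the shut fingers; the grasp point (between the pads) lies 19 mm behind it; x points along the fingers, z is the direction in which the jaws open and shut, and the axes are right-handed (so a half turn about x gives the same grasp; the last joint's range is limited). The gripper opens to 85 mm and grips with 20 to 120 N. Pads are 22 mm wide; open, the fingers measure 114 mm over their backs; the gripper's body (76 mm by 85 mm) begins 54 mm behind the grasp point. The pads swing forward as they close: fully open they stand 13 mm farther back than shut.
Start: joints at [-1.332, 0.628, 0.038, 1.517, -0.027, 0.996, -0.02], TCP at [0.195, 0.62, 0.231] pointing down, gripper open.
Joint ranges: [-3.06, 3.06], [-0.37, 2.12], [-1.25, 1.32], [0.18, 2.47], [-1.1, 4.24], [0.23, 1.98], [-2.94, 2.94]. Speed limits (rad/s): [2.57, 2.57, 3.14, 3.14, 3.14, 3.14, 3.14].

INTERFACE

Orientations are given as [roll, pitch, yaw] about the fixed x, y, z axes, in that order (R = Rz(yaw) Ry(pitch) Rx(roll)).
In Python, from plant import state, optics, job gives the robot as it stands.
- The arm moves only by the tool play_rows, never from a script. Its argument "rows" is text: rows parted by semicolons, each of 7 numbers parted by spaces: the turn, a rotation vector about the tool's x, y, z in rad, then the shift along the tool's x, y, z in mm, then the opening, from 0 (shut) to 1 (fully open). A call has exactly 10 rows; each row is the pose to reach, as a shift and turn from the pose commanded when the call began, along the tool's axes at that moment; what a row does not reach only later rows make up. A row lasts 1/12 s, in which the tool goes at most 41.7 mm and 7.16 degrees, less where a joint would pass 70% of its speed; a pose out of reach is approached as far as the arm can. A call with a gripper value outside its range is refused whole. The fingers move at their own pace and stop on an object; "squeeze" is the grip in N (left out, the last holds). Time passes only in rows, so rows that repeat a pose let the fingers close, or fill a call up. It gives the time, the measured TCP pose, the force and the opening at its end, in the units of the state.
- state(): the state, without advancing time (a new reading comes with each control period).
- optics.grab_frame(name): name is "scene" or "top" or "wrist"; returns the picture (480x640x3 uint8, red, green, blue); there is no depth.
- optics.camera_params(name): a dict with "fx", "fy", "cx", "cy" (pixels), "R" (3x3) and "t" (3): a world point X has camera coordinates R X + t. Camera axes: x right, y down, z forward; pixel columns grow to the right and rows downward; lengths in m; the calibration is good to about 2 mm. A picture is of the moment at which its call begins: read the wrist's pose just before it. camera_params takes no time and is no camera call; for the wrist camera it gives the pose at the moment of the call.
- job.sign_off(): hands the job in, once; it reports no verdict.
Trained networks look in the newest picture that a camera, given by its name, has taken for a name from the list of things; names that differ only in an ending like _2 or _b are one class to them, and where a whole thing is asked for, a point or a joint stands for the part that bears it (a point fixed in the world has none). Each returns a list of dicts, best first, with "conf" (0 to 1); they miss things now and then, are a little off and sometimes report something else, mostly with a low value. They report only what shows in the picture. A call takes as long as a camera call. They do not tell look-alikes from the thing itself.
- optics.find_in(camera, label): "bbox" ([left, top, width, height] in pixels, round what is visible of it).
- optics.cut_out(camera, label): "mask" (480x640 bool, what is visible of it) and "bbox" ([left, top, width, height] in pixels, round what is visible of it).
The state is a dict: "time": time; "joint_pos": joint angles; "dq": joint speeds; "joint_torque": joint torques, N m; "tool_pos": TCP position; "tool_rot": TCP orientation; "ft_force": force on the tool from outside, world axes, zero at the start; "torque": the same for the moment, N m; "grip_width": finger opening in m.
Only numpy, scipy, OpenCV 4.12 (cv2) and the standard library are available. Lean on these libraries where they do the work, as an engineer would, in place of code of your own. Each camera call takes 0.05 s, during which the arm holds its last target. There are 200 camera calls.

## Working session

There is one attempt and no reset: what is moved stays moved. The work goes in short steps, Python scripts to look and compute and a tool call to move; the robot and the scene stay as the last step left them, time stands still between calls to the robot, and variables do not carry over. Pictures are saved under pics/ and viewed, about 8 in all and at most 12, crops included, and the job is handed in when it is done.

Besides the shell and the picture viewer there is one more tool, called after "Call:" as name(argument=value, ...) on one line, values as JSON. play_rows: Moves the arm, as the interface text tells. Its arguments: {"type":"object","properties":{"rows":{"type":"string"},"squeeze":{"type":"number"}},"required":["rows"]}

```bash
mkdir -p pics
python3 - <<'E'
from plant import state, optics
import cv2, numpy as np
s=state(); print(s)
for c in ("scene","top"):
    im=optics.grab_frame(c); cv2.imwrite(f"pics/{c}0.png",im[:,:,::-1])
    for l in ("mixer","jog","green_dot"):
        print(c,l,[(np.round(d['bbox'],1).tolist(),round(d['conf'],2)) for d in optics.find_in(c,l)])
E
```

```text
{'time': 0.0, 'joint_pos': array([-1.33177267,  0.62935817,  0.03846133,  1.51838004, -0.02702562,
        0.99631589, -0.02002822]), 'dq': array([-0.00116489,  0.00141333, -0.00039673,  0.00062358, -0.00010593,
        0.00047245,  0.0005498 ]), 'joint_torque': array([ 1.01006113e-03, -5.63420033e+01,  1.22621711e+00, -1.93437445e+01,
        1.10375573e-02,  1.06060159e-02,  7.55806980e-06]), 'tool_pos': array([0.19486591, 0.61943237, 0.2303778 ]), 'tool_rot': array([-3.13301194,  1.56885333, -1.86709739]), 'ft_force': array([-1.65817542,  0.30966557, -0.00449845]), 'torque': array([ 0.00189157, -0.00684986,  0.00855151]), 'grip_width': 0.0849716447933218}
scene mixer [([104.3, 196.6, 153.0, 137.3], 0.98), ([413.1, 195.0, 144.0, 145.0], 0.98), ([152.2, 72.8, 126.0, 114.9], 0.76)]
scene jog [([187.5, 194.2, 19.9, 36.8], 0.68), ([218.2, 70.1, 21.9, 36.9], 0.68), ([509.1, 197.9, 22.0, 39.3], 0.58)]
scene green_dot [([223.1, 246.9, 17.4, 14.7], 0.65)]
top mixer [([457.9, 270.9, 104.4, 124.8], 0.94), ([124.8, 265.2, 111.2, 124.0], 0.75), ([364.8, 119.5, 93.0, 118.5], 0.57)]
top jog [([510.8, 356.6, 30.2, 19.5], 0.85), ([408.0, 186.9, 19.6, 18.5], 0.73), ([140.2, 348.1, 25.4, 18.8], 0.73)]
top green_dot [([369.8, 193.5, 17.7, 11.9], 0.67)]
```

View pics/top0.png

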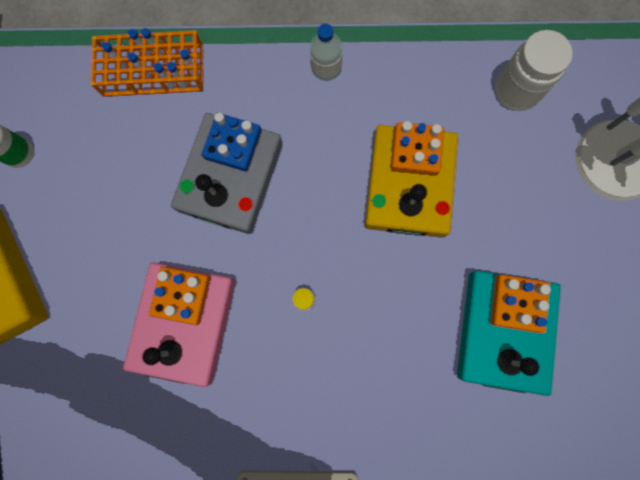

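View pics/scene0.png

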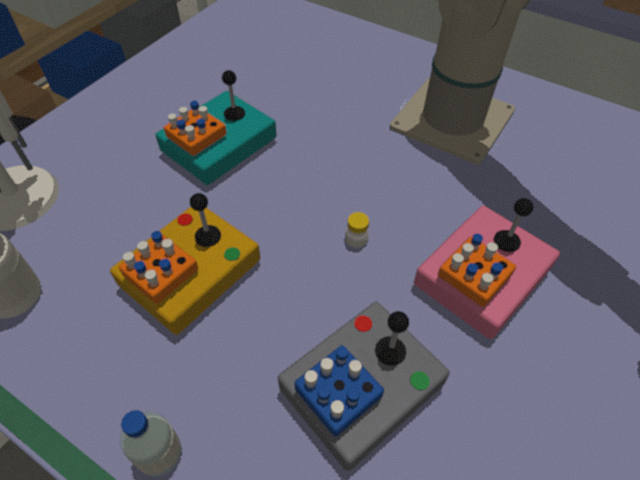

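The candidates for the yellow mixer, as pixels in the top picture, are:
- yellow housing, orange block at (412,180)
- grey housing, blue block at (228,172)
- pink at (180,322)
- teal at (510,330)

The yellow one is meant. Its knob is at (418,192), its green dot at (379,200) and its red dot at (443,208). In the scene picture the same lever is at (200,202), with green at (232,254) and red at (185,219). Next I measure it.

```bash
cat > h.py <<'E'
import numpy as np, cv2
from plant import state, optics
from scipy.spatial.transform import Rotation as Ro
def onz(P,u,v,z):
    R,t=np.array(P["R"]),np.array(P["t"]); c=-R.T@t
    d=R.T@np.array([(u-P["cx"])/P["fx"],(v-P["cy"])/P["fy"],1]); return c+d*(z-c[2])/d[2]
def proj(P,X):
    q=np.array(P["R"])@X+np.array(P["t"]); return np.array([P["fx"]*q[0]/q[2]+P["cx"],P["fy"]*q[1]/q[2]+P["cy"]])
def blob(im,kind,box):
    x,y,w,h=box; a=im[y:y+h,x:x+w].astype(int); r,g,b=a[...,0],a[...,1],a[...,2]
    m={'g':(g>r*1.6)&(g>b*1.2)&(g>60),'r':(r>g*2.5)&(r>b*2.5)&(r>90)&(g<70),'k':(r<50)&(g<50)&(b<50)}[kind].astype(np.uint8)
    n,l,st,c=cv2.connectedComponentsWithStats(m); i=1+np.argmax(st[1:,4]); return c[i]+[x,y],st[i,4]
E
python3 - <<'E'
from h import *
top=cv2.imread("pics/top0.png")[:,:,::-1]; sc=cv2.imread("pics/scene0.png")[:,:,::-1]
for n,im,bg,br,kb in(("top",top,(366,188,26,24),(430,196,26,24),(418,192)),("scene",sc,(218,240,28,28),(172,208,26,20),(199.5,202))):
    P=optics.camera_params(n); g,ga=blob(im,'g',bg); r,ra=blob(im,'r',br)
    G=onz(P,*g,.057);R=onz(P,*r,.057); K=onz(P,*kb,.14)
    print(n,g,ga,r,ra,"G",G.round(4),"R",R.round(4),"d",np.linalg.norm(G-R).round(4),"mid",((G+R)/2).round(4),"yaw of R->G",np.arctan2(*(G-R)[1::-1]).round(3),"knob",K.round(4))
    print("cam",(-np.array(P["R"]).T@np.array(P["t"])).round(3))
v=cv2.resize(top[100:250,350:480],None,fx=4,fy=4,interpolation=2); cv2.imwrite("pics/crop.png",v[:,:,::-1])
s=state(); print(Ro.from_euler('xyz',s['tool_rot']).as_matrix().round(3))
E
```

```text
top [378.73484848 200.48484848] 132 [442.24827586 207.60689655] 145 G [ 0.5686 -0.1429  0.057 ] R [ 0.5552 -0.2539  0.057 ] d 0.1118 mid [ 0.5619 -0.1984  0.057 ] yaw of R->G 1.45 knob [ 0.5621 -0.1983  0.14  ]
cam [ 0.361 -0.066  0.917]
scene [231.72142857 253.55714286] 140 [184.46875 219.0625 ] 128 G [ 0.5688 -0.1432  0.057 ] R [ 0.5555 -0.2543  0.057 ] d 0.1119 mid [ 0.5621 -0.1988  0.057 ] yaw of R->G 1.451 knob [ 0.5614 -0.1975  0.14  ]
cam [0.904 0.228 0.721]
[[-0.    -0.954  0.3  ]
 [-0.     0.3    0.954]
 [-1.     0.    -0.   ]]
```

View pics/crop.png

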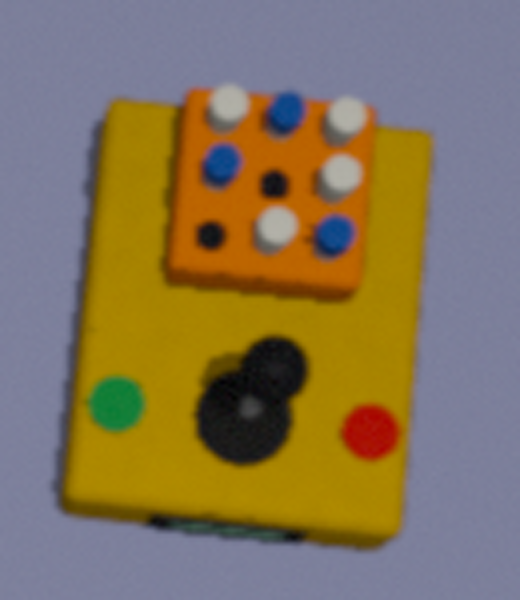

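The crop shows the yellow housing with the orange block. The green dot is at its left (crop 115,404), the red at its right (371,432), and the lever is upright in between. Both cameras put the pivot at (0.562,-0.1985). The dots measure 112 mm apart, as they should, and green lies at mixer +y, which is world yaw 1.45. I'll straddle the ball with open fingers and push it with the red-side pad. First leg of the approach follows.

Call:
play_rows(rows="0 0 0 0 -24 -21 1;0 0 0 0 -48 -42 1;0 0 0 0 -72 -63 1;0 0 0 0 -96 -84 1;0 0 0 0 -120 -105 1;0 0 0 0 -144 -126 1;0 0 0 0 -168 -147 1;0 0 0 0 -192 -168 1;0 0 0 0 -216 -189 1;0 0 0 0 -240 -210 1")

```text
time: 1.23
tool_pos: [0.3616, 0.3464, 0.2315]
tool_rot: [-0.411, 1.57, 0.856]
ft_force: [0.9, -0.3, -0.2]
grip_width: 0.0858
```

Call:
play_rows(rows="-0.018 0 0 0 -20 -26 1;-0.036 0 0 0 -40 -52 1;-0.054 0 0 0 -60 -78 1;-0.072 0 0 0 -80 -104 1;-0.09 0 0 0 -100 -130 1;-0.108 0 0 0 -120 -156 1;-0.126 0 0 0 -140 -182 1;-0.144 0 0 0 -160 -208 1;-0.162 0 0 0 -180 -234 1;-0.184 0 0 0 -200 -260 1")

```text
time: 2.07
tool_pos: [0.4741, 0.0381, 0.2316]
tool_rot: [-1.182, 1.57, 0.269]
ft_force: [0.0, 0.7, -0.2]
grip_width: 0.0853
```

```bash
cat > rem.py <<'E'
from h import *
s=state(); R=Ro.from_euler('xyz',s['tool_rot']).as_matrix()
print(s['time'],s['tool_pos'],R.round(3).tolist()); u=np.array([.12,.993,0])
T=np.array([.562,-.1985,.231])
w=Ro.from_matrix(R.T@np.column_stack([[0,0,-1],np.cross(u,[0,0,-1]),u])).as_rotvec()
print("shift mm",(R.T@(T-s['tool_pos'])*1e3).round(1),"turn",w.round(3), s['ft_force'].round(1))
E
python3 rem.py
```

```text
2.0667 [0.47414224 0.03812463 0.23157436] [[0.001, -0.993, 0.12], [0.0, 0.12, 0.993], [-1.0, -0.001, 0.0]]
shift mm [   0.6 -115.5 -224.4] turn [0.    0.    0.001] [ 0.   0.7 -0.2]
```

Call:
play_rows(rows="0 0 0 0 -14 -28 1;0 0 0 0 -29 -56 1;0 0 0 0 -43 -84 1;0 0 0 0 -58 -112 1;0 0 0 0 -72 -140 1;0 0 0 0 -87 -168 1;0 0 0 0 -101 -196 1;0 0 0 0 -115 -224 1;0 0 0 0 -115 -224 1;0 0 0 0 -115 -224 1")

```text
time: 2.9
tool_pos: [0.5607, -0.1989, 0.231]
tool_rot: [3.074, 1.57, -1.763]
ft_force: [0.1, 0.4, 0.3]
grip_width: 0.0851
```

```bash
python3 rem.py
python3 - <<'E'
from h import *
P=optics.camera_params("wrist"); im=optics.grab_frame("wrist").copy()
X=np.array([.562,-.1985,0]); u=np.array([.12,.993,0])
for n,p in(("ball",X+[0,0,.14]),("green",X+.056*u+[0,0,.057]),("red",X-.056*u+[0,0,.057])):
    q=proj(P,p); print(n,q); cv2.circle(im,tuple(int(round(a)) for a in q),5,(255,0,255),1)
cv2.imwrite("pics/w1.png",im[:,:,::-1])
E
```

```text
2.9 [ 0.56069457 -0.198934    0.23102343] [[-0.0, -0.992, 0.124], [-0.001, 0.124, 0.992], [-1.0, 0.0, -0.001]]
shift mm [ 0.  -1.2  0.6] turn [-0.005 -0.001 -0.   ] [0.1 0.4 0.3]
ball [319.2028278  253.47000763]
green [391.72052095 222.02761631]
red [246.8185625  222.68551799]
```

View pics/w1.png

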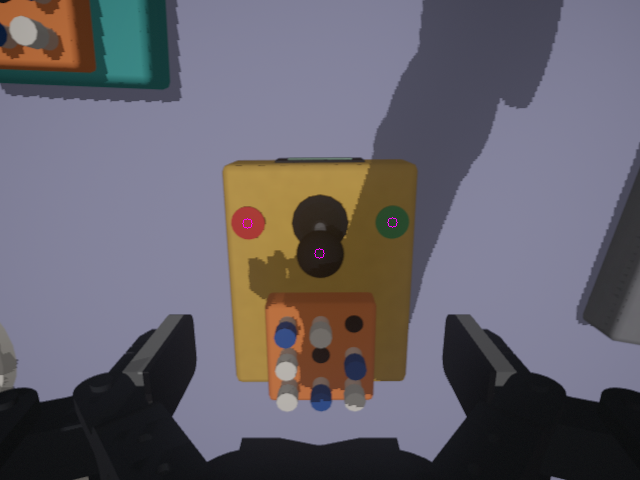

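The wrist picture confirms the position: ball at (319,253), green at (392,222) and red at (247,222), all on my projections. I descend straddling the ball.

Call:
play_rows(rows="0 0 0 14 -1 0 1;0 0 0 28 -1 0 1;0 0 0 42 -1 0 1;0 0 0 56 -1 0 1;0 0 0 70 -1 0 1;0 0 0 84 -1 0 1;0 0 0 98 -1 0 1;0 0 0 112 -1 0 1;0 0 0 126 -1 0 1;0 0 0 126 -1 0 1")

```text
time: 3.78
tool_pos: [0.56, -0.1939, 0.103]
tool_rot: [1.176, 1.565, 2.628]
ft_force: [-0.4, -0.6, -0.0]
grip_width: 0.0852
```

```bash
python3 rem.py
python3 - <<'E'
from h import *
a=optics.grab_frame("scene")[120:320,90:310]; b=optics.grab_frame("wrist")
v=np.hstack([cv2.resize(a,(440,400)),cv2.resize(b,(360,270))[:, :] if 0 else cv2.copyMakeBorder(cv2.resize(b,(360,270)),0,130,0,0,0)])
cv2.imwrite("pics/d1.png",v[:,:,::-1])
E
```

```text
3.7833 [ 0.56003415 -0.19385323  0.10303222] [[-0.005, -0.993, 0.118], [0.003, 0.118, 0.993], [-1.0, 0.005, 0.002]]
shift mm [-128.    -1.9   -4.1] turn [ 0.002  0.002 -0.005] [-0.4 -0.6 -0. ]
```

View pics/d1.png

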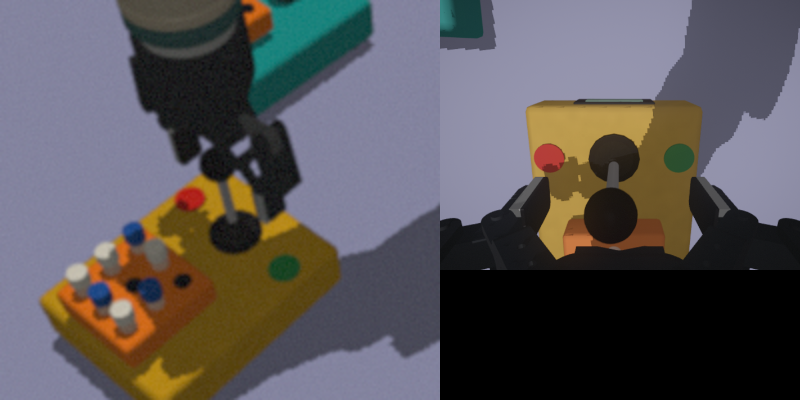

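The fingers straddle the upright lever with no contact. In the wrist half the ball is at (611,215), midway between the pads. I push towards green at a moderate speed.

Call:
play_rows(rows="0 0 0 0 0 9 1;0 0 0 0 0 18 1;0 0 0 0 0 27 1;0 0 0 0 0 34 1;0 0 0 0 0 40 1;0 0 0 0 0 46 1;0 0 0 0 0 52 1;0 0 0 0 0 58 1;0 0 0 0 0 64 1;0 0 0 0 0 64 1")

```text
time: 4.72
tool_pos: [0.5691, -0.1321, 0.1048]
tool_rot: [1.436, 1.569, 2.887]
ft_force: [-0.8, -3.7, -0.8]
grip_width: 0.0854
```

```bash
python3 rem.py
python3 - <<'E'
from h import *
P=optics.camera_params("wrist")
a=optics.grab_frame("scene")[120:320,90:310]; b=optics.grab_frame("wrist").copy()
X=np.array([.562,-.1985,.055]); u=np.array([.12,.993,0])
for t,c in((.436,(255,0,255)),(.55,(255,255,0))):
    q=proj(P,X+.085*(np.sin(t)*u+[0,0,np.cos(t)])); cv2.circle(b,tuple(int(round(x)) for x in q),6,c,2)
v=np.hstack([cv2.resize(a,(400,364)),cv2.copyMakeBorder(cv2.resize(b,(400,300)),0,64,0,0,0)])
cv2.imwrite("pics/p1.png",v[:,:,::-1])
E
```

```text
4.7167 [ 0.56910188 -0.132073    0.10479155] [[-0.001, -0.993, 0.12], [0.0, 0.12, 0.993], [-1.0, 0.001, 0.0]]
shift mm [-126.2   -0.7  -66.8] turn [ 0.     0.    -0.001] [-0.8 -3.7 -0.8]
```

View pics/p1.png

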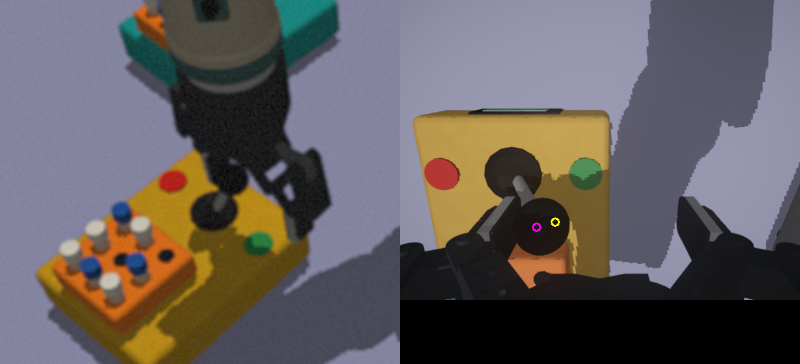

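The lever leans to green. The ball centre at about (541,227) lies between the 25° mark and the 31.5° mark, so about 27°. Now I hold for about 1.7 s.

Call:
play_rows(rows="0 0 0 0 0 0 1;0 0 0 0 0 0 1;0 0 0 0 0 0 1;0 0 0 0 0 0 1;0 0 0 0 0 0 1;0 0 0 0 0 0 1;0 0 0 0 0 0 1;0 0 0 0 0 0 1;0 0 0 0 0 0 1;0 0 0 0 0 0 1")

```text
time: 5.65
tool_pos: [0.5692, -0.1331, 0.1051]
tool_rot: [1.545, 1.57, 2.995]
ft_force: [-1.0, -3.9, -1.7]
grip_width: 0.0851
```

Call:
play_rows(rows="0 0 0 0 0 0 1;0 0 0 0 0 0 1;0 0 0 0 0 0 1;0 0 0 0 0 0 1;0 0 0 0 0 0 1;0 0 0 0 0 0 1;0 0 0 0 0 0 1;0 0 0 0 0 0 1;0 0 0 0 0 0 1;0 0 0 0 0 0 1")

```text
time: 6.48
tool_pos: [0.5696, -0.1331, 0.1053]
tool_rot: [-0.189, 1.571, 1.261]
ft_force: [-2.2, -1.7, -1.5]
grip_width: 0.0853
```

Call:
play_rows(rows="0 0 0 0 0 -8 1;0 0 0 0 0 -16 1;0 0 0 0 0 -24 1;0 0 0 0 0 -32 1;0 0 0 0 0 -40 1;0 0 0 0 0 -48 1;0 0 0 0 0 -56 1;0 0 0 0 0 -64 1;0 0 0 0 0 -64 1;0 0 0 0 0 -64 1")

```text
time: 7.32
tool_pos: [0.5616, -0.1973, 0.1052]
tool_rot: [1.307, 1.571, 2.756]
ft_force: [-0.4, -0.5, 0.5]
grip_width: 0.0854
```

```bash
python3 rem.py
```

```text
7.3167 [ 0.5616207  -0.19729072  0.1052059 ] [[-0.0, -0.993, 0.122], [0.0, 0.122, 0.993], [-1.0, 0.0, 0.0]]
shift mm [-125.8   -0.5   -1.1] turn [-0.002  0.    -0.   ] [-0.4 -0.5  0.5]
```

The fingers are centred round the lever again, so I retreat upwards.

Call:
play_rows(rows="0 0 0 -14 0 0 1;0 0 0 -28 0 0 1;0 0 0 -42 0 0 1;0 0 0 -56 0 0 1;0 0 0 -70 0 0 1;0 0 0 -84 0 0 1;0 0 0 -98 0 0 1;0 0 0 -112 0 0 1;0 0 0 -126 0 0 1;0 0 0 -126 0 0 1")

```text
time: 8.15
tool_pos: [0.5637, -0.1963, 0.234]
tool_rot: [-1.638, 1.566, -0.187]
ft_force: [0.6, -0.3, 0.1]
grip_width: 0.0852
```

Run:
```python
from h import *
P=optics.camera_params("wrist"); im=optics.grab_frame("wrist").copy(); X=np.array([.562,-.1985,.14])
q=proj(P,X); print(q,state()['tool_pos'],state()['time']); cv2.circle(im,tuple(int(round(a)) for a in q),5,(255,0,255),1)
sc=optics.grab_frame("scene")
cv2.imwrite("pics/e.png",np.hstack([cv2.resize(im,(400,300)),cv2.resize(sc,(400,300))])[:,:,::-1])
```

```text
[314.11271285 246.87689601] [ 0.56293507 -0.19614089  0.23247799] 8.2
```

View pics/e.png

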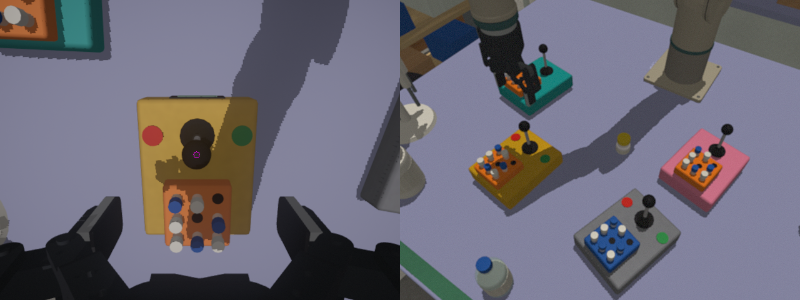

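The lever is upright, with the ball on its projected mark at (196,155), the gripper is clear above it, and the grey lever is untouched. I'm handing in.

```bash
python3 -c "
from plant import job; print(job.sign_off())"
```

```text
the job is handed in; nothing more can be done
None
```

The yellow mixer got its pulse. I pushed its lever about 27° towards the green dot, held it there for at least 1.7 s, guided it back upright and lifted clear, then handed in at about 8.2 s.

- **Location:** both fixed cameras agreed on the lever's position within about 1 mm, and the green and red dots measured 112 mm apart, as they should.
- **Tilt:** the ball sat between my 25° and 31.5° marks in the wrist picture, and the arm's position also gave about 27°. I saw roughly 4 N at the wrist while pushing, more than the 2.6 N expected from the spring, but the sensor reads up to about 2 N off with nothing touching.
- **End state:** the last pictures show the lever upright and the gripper about 90 mm above the ball. The lever was never pushed towards red, and the grey mixer's lever was not touched.
- **Disagreement:** the arm was about 4 mm off target sideways just after the descent. It was gone by the next readings, and nothing was touching at the time.

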